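# Weigh in used emergency-light battery sticks

### The job

The short battery stick lying on the dial scale has been weighed: lay it in the empty middle bay of the rack, and lay the tall stick that stands in the tray on its side in the scale's cradle in its place, centred on the pan. Set it down gently, without ever pressing the pan down to its stop, and leave the other sticks and the spray can where they are.

Things in the scene. Friction and masses are not known exactly. Their poses are not given: they have to be found in the camera images.
- scale: Grey spring dial scale, fixed: housing 170 (own x) x 200 (own y) x 58 mm, sloped dial on its -x side; origin at the centre of its underside, z up. Its steel pan, a plate 125 (x) x 185 (y) x 4 mm, top 78 mm above the bench when empty, carries two V-notched saddles 28 mm either side of its centre in y, so a stick lies along the scale's y.
- cradle (a point): Where the middle of a lying stick's axis belongs: 110 mm above the bench with the pan empty (32 mm above the pan plate, 8 mm above the saddle tops); sinks with the pan. Axes as the scale's: stick along y, z up. Saddles are 6 mm thick, 43 mm wide across the stick: 50 mm of stick is free between them, and all of it beyond them.
- pan (a joint): Downward travel of the sprung pan in m: 0 empty, about 0.67 mm for each newton (stick loads give 1.5 to 3.5 mm), hard stop at 14 mm.
- rack: Fixed storage rack: plywood board 110 (own x) x 200 (own y) x 12 mm with three bays of V-notched grey saddles, 66 mm apart in y; a stick lies along x in each, on saddles 8 mm thick, 43 mm wide, 28 mm either side of the centre. Outer bays taken, middle one empty. Origin at the centre of the underside.
- bay (a point): Centre of the empty middle bay: where the middle of a lying stick's axis belongs, 48 mm above the bench (36 mm above the board, 8 mm above the saddle tops). Axes as the rack's: the stick lies along x, z is up.
- tray: Fixed shallow grey steel tray, 170 (own x) x 240 (own y) mm, floor 4 mm thick, rim 14 mm high; the tall stick, the spare stick and the spray can stand in it in a row along its y, about 78 mm apart in y, in any order. Origin at the centre of the underside.
- long_stick: The tall battery stick (three cells in a white sleeve), diameter 33 mm, length 180 mm, 0.27 to 0.51 kg, standing upright; origin at the centre of its lower end, its own z along its axis.
- long_mid (a point): Middle of the tall stick's axis, 90 mm from either end.
- short_stick: The weighed short battery stick (two cells), diameter 33 mm, length 120 mm, about 0.26 kg, lying on the scale; origin at the middle of its axis, its own x along its axis.
- spare_stick: Another short stick, diameter 33 mm, length 120 mm, standing upright in the tray: leave alone. Origin at the centre of its lower end.
- spray_can: Aerosol can standing in the tray, diameter 53 mm, 200 mm tall (shoulder at 150 mm, cap 36 mm wide): leave alone. Origin at the centre of its foot.
- kept_a: Short stick (diameter 33, length 120 mm) lying in the rack's +y bay: leave alone. Origin at the middle of its axis, own x along it.
- kept_b: Short stick (diameter 33, length 120 mm) lying in the rack's -y bay: leave alone. Origin at the middle of its axis, own x along it.
Things that resemble listed ones, but are neither listed nor needed, are in the scene too. What is shaped like the long_stick but red or yellow is not meant. What is shaped like the short_stick but orange is not meant.

How it is judged:
By the outcome, as a careful person would: the job done as asked, in the order asked, and still so for the second after the job is handed in, with the robot touching nothing.
It also fails if it takes over 67 s, if anything falls off the work surface, if the arm or the gripper's body presses on something with over 40 N, if the wrist force passes 120 N, or if a joint passes its speed limit or range.

### The arm

A 6-joint arm with a two-finger parallel gripper is mounted at the origin on the work surface. World frame = base frame: x ahead of the robot, y to its left, z up, the work surface at z = 0. Lengths are in mm, angles in rad, forces in N, time in s.
With the tool pointing down it reaches from about 400 to 925 mm from the base axis. Payload 12.5 kg.
Tool frame: the origin (TCP) lies midway between the tips of the shut fingers; the grasp point (between the pads) lies 19 mm behind it; z points along the fingers, y is the line along which they close (so a half turn about z gives the same grasp; the last joint's range is limited). The gripper opens to 95 mm and grips with 3 to 60 N. Pads are 20 mm wide; open, the fingers measure 119 mm over their backs; the gripper's body (75 mm by 180 mm) begins 59 mm behind the grasp point.
Start: joints at [-1.334, 0.491, 1.559, -0, 1.092, -0.106], TCP at [210.102, -588.648, 187.361] pointing down, gripper open.
Joint ranges: [-3.1, 3.1], [-0.84, 2.19], [0.05, 2.79], [-1.13, 4.28], [0.06, 2.93], [-2.69, 2.69]. Speed limits (rad/s): [2.22, 2.22, 2.79, 3.14, 3.14, 3.14].

### API

Orientations are given as [roll, pitch, yaw] about the fixed x, y, z axes, in that order (R = Rz(yaw) Ry(pitch) Rx(roll)).
In Python, from cell import env gives the robot as it stands.
- The arm moves only by the tool carry_out, never from a script. Its argument "series" is a list of rows, each a list of 4 numbers: the shift along the world's x, y, z normalised to -1 to 1, where 1 is 5 cm, then the turn about the world's z normalised to -1 to 1, where 1 is 6 degrees. In form: [[x, y, z, turn], ...]. A call has exactly 5 rows; each row shifts and turns the commanded pose from where the row before left it; what a row does not reach is not made up. A row lasts 1/10 s, in which the tool goes at most 50 mm and 8.59 degrees, less where a joint would pass 70% of its speed; a pose out of reach is approached as far as the arm can. A call with a number of a shift or a turn outside -1 to 1 is refused whole. A call with a gripper value outside its range is refused whole. "fingers" is the closure, from -1 (fully open) to 1 (shut), set as the call begins (left out, the last holds). The fingers move at their own pace and stop on an object; the grip force is fixed at half the most. Time passes only in rows, so rows that do not move let the fingers close, or fill a call up. It gives the time, the measured TCP pose, the force, the opening and the grip force at its end, in the units of the state.
- env.state(): the state, without advancing time (a new reading comes with each control period).
- env.read_camera(name): name is "scene" or "top" or "wrist"; returns the picture (420x560x3 uint8, red, green, blue); there is no depth.
- env.calibration(name): a dict with "K" (3x3 intrinsics, pixels), "pose" (4x4, takes a point from camera to world coordinates). Camera axes: x right, y down, z forward; pixel columns grow to the right and rows downward; lengths in mm; the calibration is good to about 2 mm. A picture is of the moment at which its call begins: read the wrist's pose just before it. calibration takes no time and is no camera call; for the wrist camera it gives the pose at the moment of the call.
- env.job_done(): hands the job in; it is judged then, once.
Trained networks look in the newest picture that a camera, given by its name, has taken for a name from the list of things; names that differ only in an ending like _2 or _b are one class to them, and where a whole thing is asked for, a point or a joint stands for the part that bears it (a point fixed in the world has none). Each returns a list of dicts, best first, with "conf" (0 to 1); they miss things now and then, are a little off and sometimes report something else, mostly with a low value. They report only what shows in the picture. A call takes as long as a camera call. They do not tell look-alikes from the thing itself.
- env.look_for(camera, label): "position" ([row, column] as shares, 0 to 1, of the picture: columns of its width, rows of its height, amid what is visible of it).
The state is a dict: "t": time; "joints": joint angles; "qvel": joint speeds; "tau": joint torques, N m; "eef_pos": TCP position; "tcp_rot": TCP orientation; "ft_force": force on the tool from outside, world axes, zero at the start; "moment": the same for the moment, N m; "opening": opening from 0.0 (shut) to 1.0 (fully open); "grip_force": force on a finger pad.
Only numpy, scipy, OpenCV 4.12 (cv2) and the standard library are available. Lean on these libraries where they do the work, as an engineer would, in place of code of your own. Each camera call takes 0.05 s, during which the arm holds its last target. There are 200 camera calls.

## Working session

There is one attempt and no reset: what is moved stays moved. The work goes in short steps, Python scripts to look and compute and a tool call to move; the robot and the scene stay as the last step left them, time stands still between calls to the robot, and variables do not carry over. Pictures are saved under pics/ and viewed, at most 10 in all, crops included, and the job is handed in when it is done.

Besides the shell and the picture viewer there is one more tool, called after "Request:" as name(argument=value, ...), one argument or row to a line, values as JSON. carry_out: Moves the arm, as the interface text tells. Its arguments: {"type":"object","properties":{"series":{"type":"array","items":{"type":"array","items":{"type":"number","minimum":-1,"maximum":1}}},"fingers":{"type":"number"}},"required":["series"]}

```bash
mkdir -p pics; ls
python3 - <<'E'
from cell import env
import cv2,numpy as np
for n in("scene","top"):
    im=env.read_camera(n);cv2.imwrite(f"pics/{n}0.png",im[:,:,::-1])
    c=env.calibration(n);print(n,np.round(c["K"],1).tolist(),np.round(c["pose"],3).tolist())
    for l in("scale","cradle","rack","tray","long_stick","short_stick","spray_can"):
        print(l,[(round(d["conf"],2),round(d["position"][0]*420),round(d["position"][1]*560)) for d in env.look_for(n,l)][:5])
print(env.state())
E
```

```text
pics
scene [[479.0, 0.0, 286.0], [0.0, 479.0, 208.8], [0.0, 0.0, 1.0]] [[0.377, 0.743, -0.552, 1146.646], [0.926, -0.291, 0.241, -236.651], [0.018, -0.602, -0.798, 1096.856], [0.0, 0.0, 0.0, 1.0]]
scale [(0.97, 278, 159)]
cradle [(0.98, 272, 156)]
rack []
tray []
long_stick [(0.93, 182, 444), (0.75, 197, 406), (0.65, 214, 455)]
short_stick [(0.85, 209, 156), (0.78, 258, 147), (0.6, 229, 374), (0.22, 273, 285)]
spray_can [(0.57, 219, 353), (0.31, 273, 286)]
top [[441.0, 0.0, 285.6], [0.0, 441.0, 214.5], [0.0, 0.0, 1.0]] [[0.027, -0.985, 0.169, 224.429], [-0.999, -0.029, -0.014, 68.206], [0.019, -0.169, -0.986, 1458.266], [0.0, 0.0, 0.0, 1.0]]
scale [(0.93, 217, 386)]
cradle [(0.84, 213, 390)]
rack [(0.8, 186, 301)]
tray [(0.64, 206, 209)]
long_stick [(0.64, 159, 156), (0.52, 191, 138), (0.5, 189, 187)]
short_stick [(0.58, 212, 396)]
spray_can [(0.59, 184, 233)]
{'t': 0.8, 'joints': array([-1.33361694e+00,  4.90870989e-01,  1.55887388e+00, -5.05720182e-05,
        1.09171059e+00, -1.05610758e-01]), 'qvel': array([ 0.00153367, -0.00026109, -0.00140448,  0.00203419, -0.00089658,
       -0.00107124]), 'tau': array([-1.22021542e-03, -6.12423062e+01, -2.58421522e+01,  6.92653377e-02,
        4.44948126e-02, -2.13405622e-05]), 'eef_pos': array([ 210.08191764, -588.66565779,  187.38798551]), 'tcp_rot': array([3.14146095e+00, 5.90941186e-05, 3.42813451e-01]), 'ft_force': array([-0.94194522,  0.66864043, -0.06828496]), 'moment': array([-4.72012792e-02, -2.11280458e-05, -5.15721871e-02]), 'grip_force': 0.0, 'opening': 0.9951258231611703}
```

View pics/scene0.png

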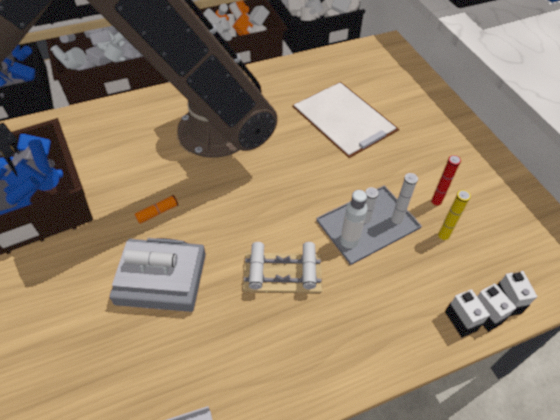

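View pics/top0.png

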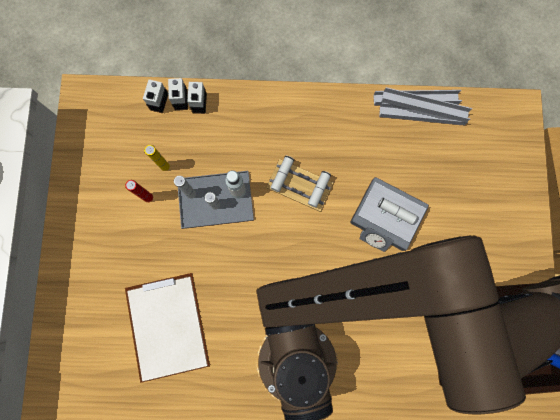

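The top view shows the tray at about (217,198), with the tall stick's top at (181,182), the spare at (210,197) and the can at (234,178). The rack is at (301,184) and the scale at (391,214), with its dial at (376,240) and the short stick from (382,203) to (415,217). Next I turn these into rough positions and then hover with the wrist camera.

```bash
cat > h.py <<'E'
from cell import env
import cv2,numpy as np
def w(c,col,row,z):
    "pixel -> world at height z; c is a calibration"
    K,P=c["K"],np.array(c["pose"]);d=P[:3,:3]@np.linalg.solve(K,[col,row,1.]);o=P[:3,3]
    return (o+d*(z-o[2])/d[2])
def px(c,p):
    P=np.array(c["pose"]);q=c["K"]@(P[:3,:3].T@(np.array(p,float)-P[:3,3]));return q[:2]/q[2]
def snap(n,f,crop=None,s=1.4):
    c=env.calibration(n);im=env.read_camera(n)
    o=im if crop is None else im[crop[1]:crop[3],crop[0]:crop[2]]
    cv2.imwrite(f"pics/{f}.png",cv2.resize(o,None,fx=s,fy=s,interpolation=cv2.INTER_CUBIC)[:,:,::-1]);return c,im
E
python3 - <<'E'
from h import *
c=env.calibration("top")
for n,a,b,z in [("short a",382,203,115),("short b",415,217,115),("dial",376,240,50),("scale mid",393,212,78),("rack",302,184,12),("keptA",283,174,60),("keptB",320,189,60),("tall top",181,182,184),("spare",210,197,124),("can",234,177,200),("yel",151,150,180),("red",132,185,180),("tray tl",179,178,14),("tray tr",251,172,14),("tray br",254,220,14),("tray bl",183,228,14)]:
    print(n,np.round(w(c,a,b,z)[:2]))
P=np.array(env.calibration("wrist")["pose"]);s=env.state();print(np.round(P,3).tolist(),env.calibration("wrist")["K"][0,0])
s_=np.round
c2=env.calibration("scene")
for n,a,b,z in [("short a",127,260,115),("short b",174,261,115),("tall top",410,178,184)]: print(n,np.round(w(c2,a,b,z)[:2]))
E
```

```text
short a [ 500. -250.]
short b [ 459. -352.]
dial [ 391. -245.]
scale mid [ 479. -294.]
rack [578.  -5.]
keptA [598.  61.]
keptB [552. -61.]
tall top [531. 362.]
spare [501. 284.]
can [547. 205.]
yel [628. 459.]
red [519. 506.]
tray tl [586. 409.]
tray tr [614. 169.]
tray br [451. 152.]
tray bl [417. 384.]
[[0.337, -0.907, -0.252, 281.128], [-0.941, -0.325, -0.091, -563.101], [0.001, 0.268, -0.963, 385.723], [0.0, 0.0, 0.0, 1.0]] 376.92611093829095
short a [ 470. -347.]
short b [ 514. -245.]
tall top [539. 367.]
```

Request:
carry_out(
  series=[
    [0.5,0.6,0.5,0.7],
    [0.6,0.65,0.4,0.7],
    [0.6,0.65,0.3,0.8],
    [0.6,0.65,0.3,0.8],
    [0.6,0.65,0.3,0.8],
  ],
  fingers=-1,
)

```text
t: 1.3
eef_pos: [356.0, -427.2, 278.2]
tcp_rot: [3.141, 0.0, 0.744]
ft_force: [0.5, -1.1, -1.0]
opening: 1.003
grip_force: 0.0
```

Request:
carry_out(
  series=[
    [0.6,0.65,0.3,0.8],
    [0.6,0.65,0.3,0.8],
    [0.6,0.65,0.3,0.7],
    [0.6,0.65,0.2,0.7],
    [0.5,0.6,0,0.5],
  ],
)

```text
t: 1.8
eef_pos: [501.7, -267.1, 334.0]
tcp_rot: [3.139, 0.0, 1.111]
ft_force: [-0.6, 0.3, -0.5]
opening: 1.004
grip_force: 0.0
```

Request:
carry_out(
  series=[
    [0,0,0,0],
    [0,0,0,0],
    [0,0,0,0],
    [0,0,0,0],
    [0,0,0,0],
  ],
)

```text
t: 2.3
eef_pos: [499.5, -269.5, 332.3]
tcp_rot: [3.142, 0.0, 1.106]
ft_force: [0.5, -0.0, 0.7]
opening: 1.002
grip_force: 0.0
```

Run:
```python
from h import *
c,im=snap("wrist","w1");np.save("w1.npy",np.array(c["pose"]))
for l in("short_stick","scale","rack"): print(l,[(round(d["conf"],2),round(d["position"][1]*560),round(d["position"][0]*420)) for d in env.look_for("wrist",l)][:5])
s=env.state();print(s["t"],s["eef_pos"],s["tcp_rot"],s["joints"])
```

```text
short_stick [(0.9, 120, 226), (0.69, 271, 196)]
scale [(0.65, 251, 175)]
rack [(0.89, 236, 8)]
2.5 [ 499.89009182 -268.98467194  332.39812459] [3.14145419e+00 2.22036228e-05 1.10656535e+00] [-6.10002538e-01  2.94659399e-01  1.48312379e+00 -1.89633659e-06
  1.36366925e+00 -1.45771169e-01]
```

View pics/w1.png

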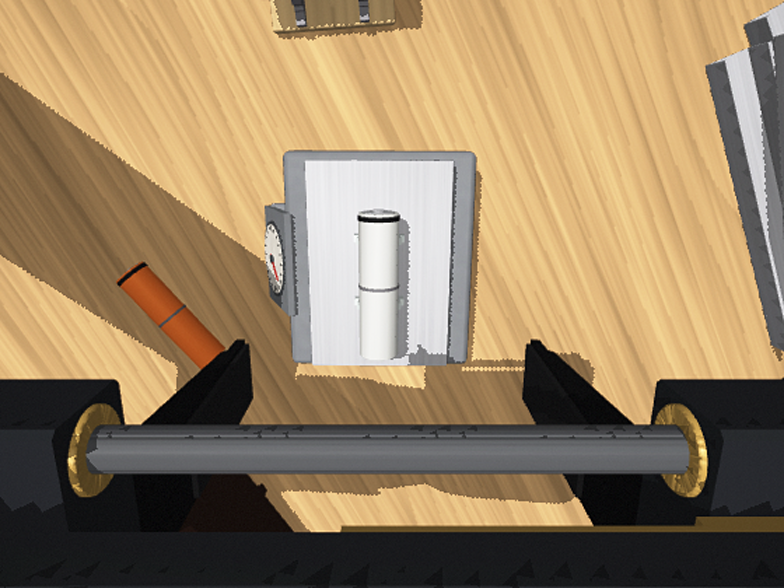

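The wrist view is aligned with the scale. The short stick runs from about (379,216) to (379,358) in the picture, the saddle ears are at y≈238 and 300, and the pan corners are (306,161), (451,161), (312,364) and (448,364).

Run:
```python
from h import *
c=dict(K=env.calibration("wrist")["K"],pose=np.load("w1.npy"))
W=lambda x,y,z:np.round(w(c,x/1.4,y/1.4,z)[:2],1)
print("stick far/near", W(379,217,125),W(379,359,125))
for x,y in((357,238),(403,238),(357,300),(403,300)):print("saddle",W(x,y,101))
for x,y in((306,161),(451,161),(312,364),(448,364)):print("pan",W(x,y,76))
for x,y in((284,152),(475,152),(293,363),(467,363)):print("housing",W(x,y,58))
print("rack corners near",W(274,30,12),W(398,22,12),"saddle edges",W(300,24,40),W(364,20,40))
# predicted outline of a stick with given mid
im=cv2.imread("pics/w1.png");hsv=cv2.cvtColor(im,cv2.COLOR_BGR2GRAY)
print(hsv[195:240:3,379],hsv[330:372:3,379])
print(hsv[330,350:414:2])
```

```text
stick far/near [ 504.7 -246. ] [ 451.9 -350.5]
saddle [ 479.1 -255.8]
saddle [ 512.9 -272.7]
saddle [ 454.6 -302.9]
saddle [ 489.5 -320.4]
pan [ 467.7 -182.3]
pan [ 576.1 -236.5]
pan [ 384.1 -345. ]
pan [ 497.1 -401.6]
housing [ 451.8 -166.3]
housing [ 599.6 -240.3]
housing [ 362.3 -341.6]
housing [ 512.5 -416.7]
rack corners near [488.  -66.9] [ 590.2 -110.8] saddle edges [512.4 -80. ] [ 562.2 -101.5]
[234 236 235 235 243 177 178 249  22  93 250 245 245 245 244] [242 242 242 242 242 241 241 242 241 241 226 225 185 207]
[228 229 228 223 223 192 225 233 237 240 243 244 243 244 243 240 237 234
 231 222 206 190 170 133 127 135 139 133 131 192 229 227]
```

Request:
carry_out(
  series=[
    [-0.14,-0.18,-0.6,0],
    [-0.14,-0.18,-0.9,0],
    [-0.12,-0.18,-0.9,0],
    [0,0,-0.8,0],
    [0,0,-0.5,0],
  ],
)

```text
t: 3.0
eef_pos: [479.0, -295.4, 144.7]
tcp_rot: [-3.139, -0.001, 1.106]
ft_force: [0.0, -0.4, 0.7]
opening: 0.998
grip_force: 0.0
```

Request:
carry_out(
  series=[
    [0,0,-0.4,0],
    [0,0,-0.3,0],
    [0,0,-0.25,0],
    [0,0,-0.15,0],
    [0,0,0,0],
  ],
)

```text
t: 3.5
eef_pos: [479.9, -295.5, 91.7]
tcp_rot: [-3.141, -0.0, 1.107]
ft_force: [0.4, 0.1, 0.1]
opening: 0.998
grip_force: 0.0
```

Run:
```python
from h import *
c,im=snap("wrist","w2",s=1.2);np.save("w2.npy",np.array(c["pose"]))
s=env.state();print(s["t"],s["eef_pos"],s["tcp_rot"],s["ft_force"])
print(px(c,[479,-296.5,124]),px(c,[505.5,-244,124]),px(c,[452,-350,124]))
```

```text
3.55 [ 480.14036512 -295.72484406   92.40679708] [-3.14155085e+00 -1.82117321e-05  1.10720335e+00] [ 0.38866596 -0.8735335   0.82136389]
[275.0149452  270.86579666] [275.56358336 147.14007848] [274.55452174 376.53565085]
```

View pics/w2.png

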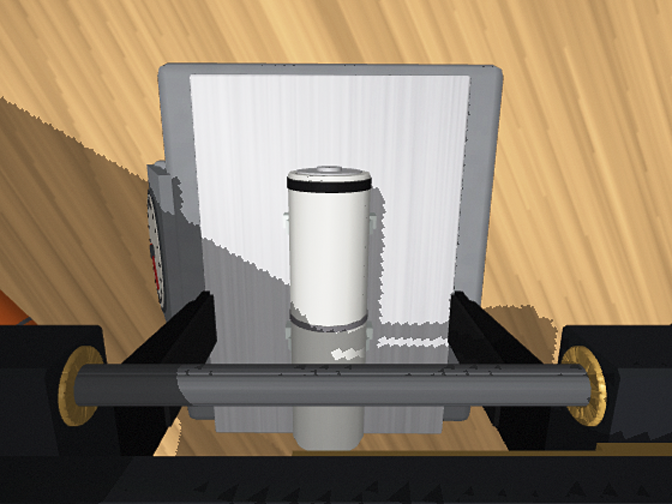

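The fingers straddle the stick at its middle ring (330,321), clear of the saddle ears at y≈219 and 332. Closing the gripper.

Request:
carry_out(
  series=[
    [0,0,0,0],
    [0,0,0,0],
    [0,0,0,0],
    [0,0,0,0],
    [0,0,0,0],
  ],
  fingers=1,
)

```text
t: 4.05
eef_pos: [480.1, -295.7, 92.5]
tcp_rot: [3.141, 0.0, 1.107]
ft_force: [1.0, -0.1, 0.4]
opening: 0.639
grip_force: 0.0
```

Request:
carry_out(
  series=[
    [0,0,0,0],
    [0,0,0,0],
    [0,0,0.1,0],
    [0,0,0.2,0],
    [0,0,0.3,0],
  ],
)

```text
t: 4.55
eef_pos: [480.0, -295.5, 122.9]
tcp_rot: [-3.141, -0.0, 1.107]
ft_force: [0.1, 0.0, -0.0]
opening: 0.216
grip_force: 0.0
```

Request:
carry_out(
  series=[
    [0,0,0.5,0],
    [0,0,0.4,0],
    [0,0,0,0],
    [0,0,0,0],
    [0,0,0,0],
  ],
  fingers=-1,
)

```text
t: 5.05
eef_pos: [479.8, -295.4, 166.8]
tcp_rot: [-3.141, -0.0, 1.107]
ft_force: [0.2, -0.1, -0.3]
opening: 0.582
grip_force: 0.0
```

Request:
carry_out(
  series=[
    [0,0,0,0],
    [0,0,0,0],
    [0,0,0,0],
    [0,0,0,0],
    [0,0,0,0],
  ],
)

```text
t: 5.55
eef_pos: [480.1, -295.6, 167.3]
tcp_rot: [-3.141, -0.0, 1.107]
ft_force: [1.0, 0.5, 0.3]
opening: 0.979
grip_force: 0.0
```

Request:
carry_out(
  series=[
    [0,0,0,0],
    [0,0,0,0],
    [0,0,0,0],
    [0,0,0,0],
    [0,0,0,0],
  ],
)

```text
t: 6.05
eef_pos: [480.1, -295.7, 167.4]
tcp_rot: [3.141, 0.0, 1.107]
ft_force: [-0.5, 0.7, -0.5]
opening: 1.001
grip_force: 0.0
```

Run:
```python
from h import *
c,im=snap("wrist","w3",s=1.0)
s=env.state();print(s["t"],s["eef_pos"],s["tcp_rot"],s["ft_force"],s["opening"])
print(px(c,[479.8,-295,124]),px(c,[505.5,-244,124]))
```

```text
6.1 [ 480.11012925 -295.63513316  167.39831294] [3.14145228e+00 2.82332224e-05 1.10727000e+00] [-0.01835951  0.6632267   0.38586687] 0.9978440031683625
[275.18922423 220.64681711] [275.5155379  134.10742429]
```

View pics/w3.png

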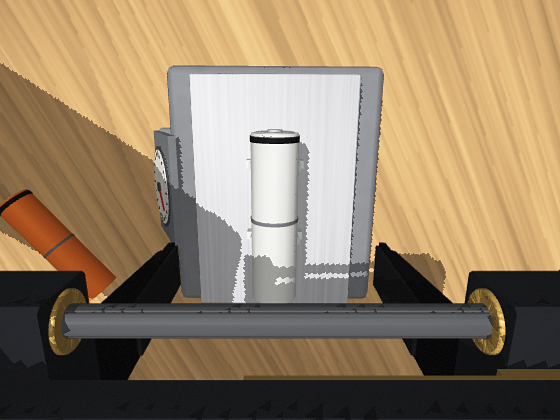

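The stick didn't move: its ring is at (275,222), as predicted. I closed and lifted too early, so this time I'll wait for the grip.

Request:
carry_out(
  series=[
    [0,0,-0.3,0],
    [0,0,-0.4,0],
    [0,0,-0.4,0],
    [0,0,-0.3,0],
    [0,0,-0.1,0],
  ],
  fingers=-0.1,
)

```text
t: 6.6
eef_pos: [479.6, -295.3, 91.0]
tcp_rot: [-3.14, -0.0, 1.107]
ft_force: [0.1, 0.6, -0.3]
opening: 0.638
grip_force: 0.0
```

Request:
carry_out(
  series=[
    [0,0,0,0],
    [0,0,0,0],
    [0,0,0,0],
    [0,0,0,0],
    [0,0,0,0],
  ],
  fingers=1,
)

```text
t: 7.1
eef_pos: [479.8, -295.5, 92.7]
tcp_rot: [-3.141, 0.0, 1.107]
ft_force: [-3.9, 1.5, 3.4]
opening: 0.219
grip_force: 3.7
```

Request:
carry_out(
  series=[
    [0,0,0,0],
    [0,0,0,0],
    [0,0,0,0],
    [0,0,0,0],
    [0,0,0,0],
  ],
)

```text
t: 7.6
eef_pos: [480.0, -295.5, 93.0]
tcp_rot: [3.141, 0.0, 1.107]
ft_force: [-3.4, 1.9, 8.0]
opening: 0.003
grip_force: 4.0
```

Run:
```python
from h import *
c,im=snap("wrist","tmp",s=1.0)
c2,im2=snap("scene","tmp2",(60,160,270,330),2.6)
a=cv2.imread("pics/tmp.png");b=cv2.imread("pics/tmp2.png")
b=cv2.resize(b,(518,420));o=np.hstack([a,b]);o=cv2.resize(o,(800,int(800*420/o.shape[1])));cv2.imwrite("pics/m4.png",o)
s=env.state();print(s["t"],s["eef_pos"],s["ft_force"],s["opening"],s["grip_force"])
```

```text
7.7 [ 479.97071343 -295.53528955   92.98952072] [-4.00138113  2.33958847  6.92168304] 0.008334042267230767 3.990014959126711
```

View pics/m4.png

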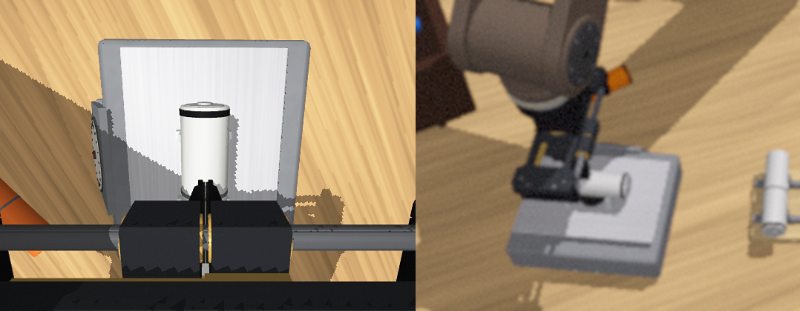

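Run:
```python
from h import *
c=env.calibration("wrist");s=env.state();e=s["eef_pos"]
for dz in(0,19,35,50):print(dz,px(c,e+[0,0,dz]))
u=np.array([.448,.894,0])
print("stick top mid",px(c,[480,-295.3,124]),"far end top",px(c,np.array([480,-295.3,124])+60*u),"pan far edge mid",px(c,np.array([482,-291,76])+92.5*u))
print(s["tcp_rot"])
```

```text
0 [275.95376603 244.36683817]
19 [275.90585463 257.61824587]
35 [275.85784857 270.89583235]
50 [275.80460497 285.62202903]
stick top mid [275.70681866 266.94539415] far end top [275.95002517 140.72586919] pan far edge mid [275.94381221  61.93582273]
[3.14146764e+00 4.26634036e-05 1.10730348e+00]
```

Run:
```python
from h import *
a=cv2.imread("pics/tmp.png")[125:325,180:380];a=cv2.resize(a,None,fx=2.9,fy=2.9,interpolation=cv2.INTER_CUBIC);cv2.imwrite("pics/z5.png",a)
```

```text
(no output)
```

View pics/z5.png

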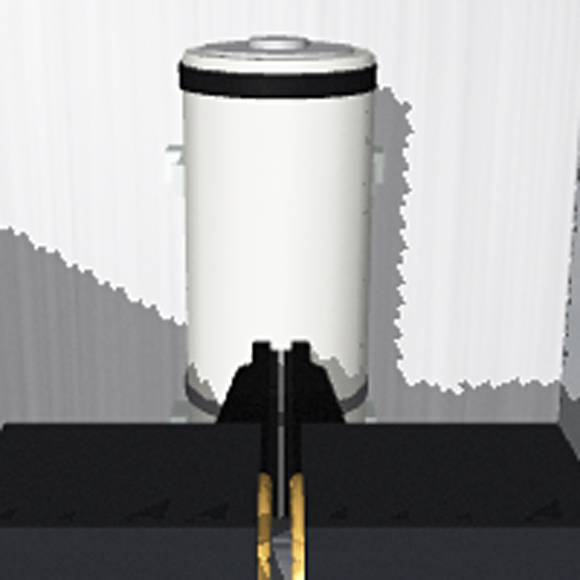

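Run:
```python
from h import *
c=dict(K=env.calibration("wrist")["K"],pose=np.load("w2.npy"))
u=np.array([.448,.894,0]);v=np.array([.894,-.448,0])
for z in(78,68,58,48):
  p=np.array([482,-291,z])+92.5*u;print("pan",z,px(c,p-62.5*v),px(c,p+62.5*v))
for z in(108,90,75):
  p=np.array([480,-295.3,z])+48*u;print("st",z,px(c,p-16.5*v),px(c,p+16.5*v))
print("meas pan 188..470 row75; stick 288..371 /1.2",188/1.2,470/1.2,288/1.2,371/1.2)
```

```text
pan 78 [157.35648555  60.91719412] [394.82368538  61.43543563]
pan 68 [162.89111717  62.94551229] [389.36137698  63.44046746]
pan 58 [167.93590912  64.79431522] [384.38267074  65.26798501]
pan 48 [172.55313514  66.48642484] [379.82606597  66.94056315]
st 108 [241.99007228 162.79729967] [310.07004211 162.95668583]
st 90 [245.01553568 157.76324735] [307.19372521 157.90832707]
st 75 [247.16307137 154.18997425] [305.15208893 154.32495543]
meas pan 188..470 row75; stick 288..371 /1.2 156.66666666666669 391.6666666666667 240.0 309.1666666666667
```

The closed fingertips seem to be brushing the stick's top, at z≈124, even though the TCP reads 93. So the fingers appear not to reach as far down as the reported TCP. I'll lift, open, and probe downward carefully while watching the force.

Request:
carry_out(
  series=[
    [0,0,0.1,0],
    [0,0,0.1,0],
    [0,0,0,0],
    [0,0,0,0],
    [0,0,0,0],
  ],
)

```text
t: 8.2
eef_pos: [480.1, -295.6, 102.2]
tcp_rot: [-3.142, -0.0, 1.107]
ft_force: [-0.5, 0.8, -0.2]
opening: 0.007
grip_force: 0.0
```

Run:
```python
from h import *
c=env.calibration("scene");s=env.state();e=s["eef_pos"];print(e,s["ft_force"],s["opening"],s["grip_force"])
for dz in(0,15,32):print(dz,px(c,e+[0,0,dz]))
print("stick mid top",px(c,[480,-295.3,124]),"far",px(c,[507,-242,108]))
x,y=px(c,e+[0,0,15]).astype(int);print(x,y)
im=env.read_camera("scene")[y-45:y+45,x-60:x+60];cv2.imwrite("pics/s6.png",cv2.resize(im,None,fx=6,fy=6,interpolation=cv2.INTER_CUBIC)[:,:,::-1])
```

```text
[ 480.09639314 -295.61229293  102.17185579] [-0.50668996  0.79007815 -0.19281027] 0.006658959534976114 0.0
0 [150.65360501 259.2191029 ]
15 [149.34224909 255.94030633]
32 [147.8222231  252.13976987]
stick mid top [148.85880634 254.35068759] far [175.01461684 259.87850912]
149 255
```

View pics/s6.png

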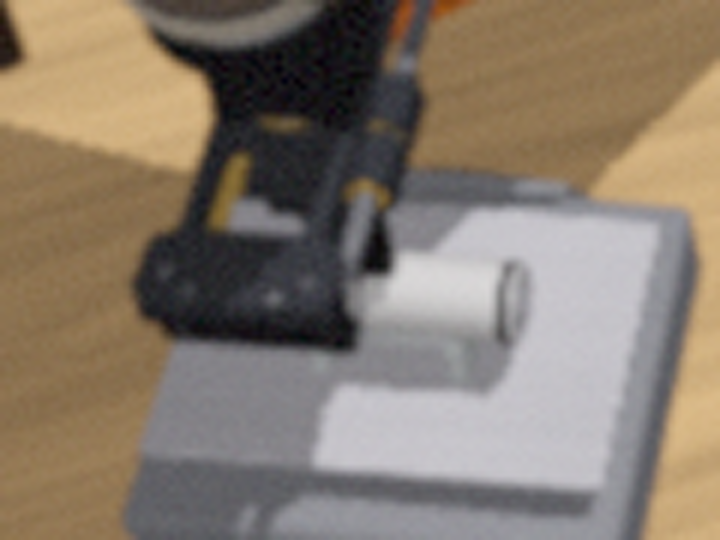

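Lifting 9 mm cleared all force, so the shut fingers really were above the stick. The tips therefore sit about 31 mm above the reported TCP. I'm opening and descending in small checked steps.

Request:
carry_out(
  series=[
    [0,0,0.2,0],
    [0,0,0,0],
    [0,0,0,0],
    [0,0,0,0],
    [0,0,0,0],
  ],
  fingers=-0.6,
)

```text
t: 8.75
eef_pos: [480.0, -295.6, 112.3]
tcp_rot: [-3.142, -0.0, 1.107]
ft_force: [0.4, 0.4, -0.3]
opening: 0.365
grip_force: 0.0
```

Request:
carry_out(
  series=[
    [0,0,0,0],
    [0,0,0,0],
    [0,0,0,0],
    [0,0,0,0],
    [0,0,0,0],
  ],
)

```text
t: 9.25
eef_pos: [480.1, -295.6, 112.3]
tcp_rot: [3.142, -0.0, 1.107]
ft_force: [-0.3, -0.1, -1.0]
opening: 0.769
grip_force: 0.0
```

Request:
carry_out(
  series=[
    [0,0,-0.2,0],
    [0,0,-0.2,0],
    [0,0,-0.2,0],
    [0,0,-0.04,0],
    [0,0,0,0],
  ],
)

```text
t: 9.75
eef_pos: [479.9, -295.5, 79.6]
tcp_rot: [-3.14, -0.0, 1.107]
ft_force: [0.9, -0.6, 0.2]
opening: 0.797
grip_force: 0.0
```

Request:
carry_out(
  series=[
    [0,0,-0.04,0],
    [0,0,-0.04,0],
    [0,0,0,0],
    [0,0,0,0],
    [0,0,0,0],
  ],
)

```text
t: 10.25
eef_pos: [480.2, -295.7, 76.5]
tcp_rot: [3.141, 0.0, 1.107]
ft_force: [0.4, -0.1, -0.2]
opening: 0.798
grip_force: 0.0
```

Request:
carry_out(
  series=[
    [0,0,-0.05,0],
    [0,0,-0.05,0],
    [0,0,0,0],
    [0,0,0,0],
    [0,0,0,0],
  ],
)

```text
t: 10.75
eef_pos: [480.1, -295.7, 71.4]
tcp_rot: [3.141, 0.0, 1.107]
ft_force: [0.1, -0.1, -0.0]
opening: 0.799
grip_force: 0.0
```

There's no force at 71, below the pan top, which confirms the offset. Going to 62 and gripping.

Request:
carry_out(
  series=[
    [0,0,-0.1,0],
    [0,0,-0.09,0],
    [0,0,0,0],
    [0,0,0,0],
    [0,0,0,0],
  ],
  fingers=1,
)

```text
t: 11.25
eef_pos: [480.1, -295.7, 61.9]
tcp_rot: [3.141, 0.0, 1.107]
ft_force: [-0.4, 0.1, -0.9]
opening: 0.435
grip_force: 0.0
```

Request:
carry_out(
  series=[
    [0,0,0,0],
    [0,0,0,0],
    [0,0,0,0],
    [0,0,0,0],
    [0,0,0,0],
  ],
)

```text
t: 11.75
eef_pos: [479.3, -295.2, 61.9]
tcp_rot: [-3.14, -0.0, 1.107]
ft_force: [-5.1, 1.9, 3.1]
opening: 0.343
grip_force: 30.0
```

Gripped at 30 N. Lift, then swing over to the rack with a +93° turn, offset a little so the camera sees the bays.

Request:
carry_out(
  series=[
    [0,0,0.2,0],
    [0,0,0.5,0],
    [0,0,0.8,0],
    [0,0,0.8,0],
    [0,0,0.5,0],
  ],
)

```text
t: 12.25
eef_pos: [480.8, -296.1, 205.5]
tcp_rot: [3.137, 0.001, 1.107]
ft_force: [-0.3, -1.2, -2.8]
opening: 0.339
grip_force: 30.0
```

Request:
carry_out(
  series=[
    [0.05,0.3,0,0.7],
    [0.05,0.4,0,1],
    [0.05,0.4,0,1],
    [0.05,0.4,0,1],
    [0.05,0.4,0,1],
  ],
)

```text
t: 12.75
eef_pos: [492.8, -199.9, 202.5]
tcp_rot: [3.141, 0.0, 1.604]
ft_force: [1.6, 0.7, -2.4]
opening: 0.34
grip_force: 30.0
```

Request:
carry_out(
  series=[
    [0.05,0.4,0,1],
    [0.05,0.4,0,1],
    [0.05,0.4,0,1],
    [0.05,0.4,0,1],
    [0.05,0.4,0,1],
  ],
)

```text
t: 13.25
eef_pos: [505.4, -99.8, 202.5]
tcp_rot: [3.141, 0.001, 2.127]
ft_force: [-0.1, 0.2, -3.4]
opening: 0.344
grip_force: 30.0
```

Request:
carry_out(
  series=[
    [0.05,0.4,0,1],
    [0.05,0.4,0,1],
    [0.05,0.4,0,1],
    [0.05,0.4,0,1],
    [0.05,0.4,0,1],
  ],
)

```text
t: 13.75
eef_pos: [517.9, 0.2, 202.5]
tcp_rot: [3.141, 0.001, 2.651]
ft_force: [0.0, 0.0, -2.8]
opening: 0.337
grip_force: 30.0
```

Request:
carry_out(
  series=[
    [0.05,0.4,0,0.85],
    [0,0.1,0,0],
    [0,0,0,0],
    [0,0,0,0],
    [0,0,0,0],
  ],
)

```text
t: 14.25
eef_pos: [520.1, 23.6, 202.0]
tcp_rot: [3.142, 0.0, 2.734]
ft_force: [-0.1, 0.4, -2.3]
opening: 0.342
grip_force: 30.0
```

Run:
```python
from h import *
c,im=snap("wrist","w7");np.save("w7.npy",np.array(c["pose"]))
s=env.state();print(s["t"],s["eef_pos"],s["tcp_rot"],s["ft_force"],s["opening"],s["joints"])
```

```text
14.3 [520.12576009  23.66072336 201.95189455] [3.14153384e+00 1.80364550e-04 2.73400938e+00] [ 0.19348937 -1.18649183 -2.71234593] 0.3414458386734862 [-8.14493812e-02  3.26803821e-01  1.79324975e+00 -2.42786096e-06
  1.02134938e+00 -1.24466117e+00]
```

View pics/w7.png

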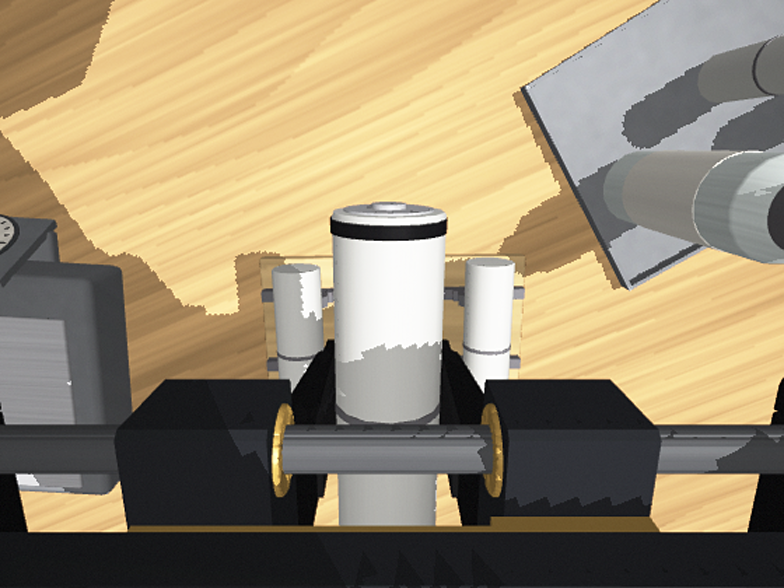

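The held stick is aligned, with the rack behind it. The board's far corners are at (264,257) and (523,257), the kept sticks span x 273–321 and 465–515 with rings at (297,358) and (489,352), and the saddle ears are at y≈295 and 365.

Run:
```python
from h import *
c=dict(K=env.calibration("wrist")["K"],pose=np.load("w7.npy"))
W=lambda x,y,z:np.round(w(c,x/1.4,y/1.4,z)[:2],1)
g=cv2.cvtColor(cv2.imread("pics/w7.png"),cv2.COLOR_BGR2GRAY)
a,b=W(263,256,12),W(523,256,12);d=b-a;print("board",a,b,np.linalg.norm(d),np.degrees(np.arctan2(d[1],d[0])))
y=d/np.linalg.norm(d);x=np.array([y[1],-y[0]]);print("centre from board",(a+b)/2+55*x, "y",y)
print("rings",W(297,359,64.5),W(489,353,64.5),(W(297,359,64.5)+W(489,353,64.5))/2)
for r in(285,340): print("stick edges mid at",r,[ (W(p,r,48)) for p in(274 if r<300 else 277,321,466,514)])
print("saddle ears far",W(335,295,40),W(449,295,40),"near",W(275,365,40),W(515,364,40))
```

```text
board [486.5 -63.2] [563.4 115.6] 194.6356853200358 66.72796826564401
centre from board [575.47516441   4.46965804] y [0.39509713 0.91863935]
rings [555.  -58.5] [602.7  63.7] [578.85   2.6 ]
stick edges mid at 285 [array([504.5, -54.6]), array([517.3, -24.8]), array([556.8,  67.1]), array([569.8,  97.4])]
stick edges mid at 340 [array([541.5, -70.7]), array([553.8, -42. ]), array([594.4,  52.6]), array([607.9,  83.9])]
saddle ears far [529.3 -20.6] [561.2  53.7] near [560.5 -83.6] [629.4  78.9]
```

Request:
carry_out(
  series=[
    [0.2,-0.08,-0.2,0],
    [0.25,-0.08,-0.4,0],
    [0.25,-0.08,-0.5,0],
    [0.25,-0.08,-0.6,0],
    [0.19,-0.07,-0.6,0],
  ],
)

```text
t: 14.8
eef_pos: [578.3, 4.0, 85.0]
tcp_rot: [3.141, 0.001, 2.735]
ft_force: [0.7, -0.1, -2.3]
opening: 0.343
grip_force: 30.0
```

Request:
carry_out(
  series=[
    [0,0,-0.5,0],
    [0,0,-0.4,0],
    [0,0,-0.2,0],
    [0,0,-0.1,0],
    [0,0,0,0],
  ],
)

```text
t: 15.3
eef_pos: [577.3, 4.6, 26.6]
tcp_rot: [-3.142, -0.0, 2.735]
ft_force: [0.5, -0.1, -2.2]
opening: 0.341
grip_force: 30.0
```

Request:
carry_out(
  series=[
    [0,0,-0.16,0],
    [0,0,-0.12,0],
    [0,0,0,0],
    [0,0,0,0],
    [0,0,0,0],
  ],
)

```text
t: 15.8
eef_pos: [577.3, 4.8, 13.2]
tcp_rot: [3.141, 0.0, 2.736]
ft_force: [-0.1, 0.6, -1.5]
opening: 0.342
grip_force: 30.0
```

Request:
carry_out(
  series=[
    [0,-0.01,-0.06,0],
    [0,0,-0.06,0],
    [0,0,-0.04,0],
    [0,0,0,0],
    [0,0,0,0],
  ],
)

```text
t: 16.3
eef_pos: [577.1, 4.4, 4.8]
tcp_rot: [3.142, -0.0, 2.736]
ft_force: [0.3, -0.0, -2.5]
opening: 0.34
grip_force: 30.0
```

Request:
carry_out(
  series=[
    [0,0,-0.03,0],
    [0,0,-0.02,0],
    [0,0,0,0],
    [0,0,0,0],
    [0,0,0,0],
  ],
)

```text
t: 16.8
eef_pos: [577.3, 4.0, 3.0]
tcp_rot: [3.142, 0.001, 2.736]
ft_force: [-1.2, -2.5, 5.1]
opening: 0.341
grip_force: 30.0
```

Gentle contact with the saddles. I'm releasing with a small opening and backing up.

Request:
carry_out(
  series=[
    [0,0,0,0],
    [0,0,0,0],
    [0,0,0,0],
    [0,0,0,0],
    [0,0,0,0],
  ],
  fingers=0.05,
)

```text
t: 17.3
eef_pos: [577.1, 4.4, 2.3]
tcp_rot: [3.141, -0.0, 2.736]
ft_force: [0.4, -0.6, 0.3]
opening: 0.478
grip_force: 0.0
```

Request:
carry_out(
  series=[
    [0,0,0.2,0],
    [0,0,0.4,0],
    [0,0,0.7,0],
    [0,0,0.9,0],
    [0,0,0.9,0],
  ],
)

```text
t: 17.8
eef_pos: [576.7, 4.4, 159.5]
tcp_rot: [-3.142, -0.0, 2.736]
ft_force: [0.6, -0.3, -0.6]
opening: 0.474
grip_force: 0.0
```

Request:
carry_out(
  series=[
    [-0.3,0.1,0.5,0],
    [-0.4,0.2,0.2,0],
    [-0.4,0.2,0,0],
    [-0.2,0,0,0],
    [0,0,0,0],
  ],
)

```text
t: 18.3
eef_pos: [511.4, 29.4, 193.0]
tcp_rot: [3.141, 0.0, 2.736]
ft_force: [-0.1, -0.0, 0.3]
opening: 0.476
grip_force: 0.0
```

Run:
```python
from h import *
c,im=snap("wrist","w8");np.save("w8.npy",np.array(c["pose"]))
s=env.state();print(s["t"],s["eef_pos"],s["tcp_rot"],s["opening"])
u=np.array([-.919,.395,0]);m=np.array([577.2,4.1,64.5])
for n,k in(("far",60),("mid",0)):print(n,px(c,m+k*u))
for r in env.look_for("wrist","short_stick")[:5]:print(r["conf"],r["position"][1]*560,r["position"][0]*420)
p,q=px(c,m),px(c,m+60*u);x=int(p[0]);g=cv2.cvtColor(im,cv2.COLOR_RGB2GRAY)
print(g[int(q[1])-14:int(p[1])+14,x].tolist())
r=int((p[1]+q[1])/2);print(r,x,g[r,x-75:x+76].tolist())
```

```text
18.35 [512.27505086  29.09237473 192.74773784] [3.14140319e+00 5.76028872e-04 2.73571361e+00] 0.4777379784571193
far [279.57169528 204.10197618]
mid [279.31679662 266.00220826]
0.58 279.384 244.608
[223, 222, 227, 170, 144, 207, 231, 237, 198, 126, 126, 138, 248, 171, 101, 193, 152, 255, 255, 128, 32, 29, 21, 159, 255, 252, 250, 250, 250, 250, 250, 250, 250, 250, 250, 250, 250, 250, 250, 250, 250, 250, 250, 250, 250, 250, 250, 250, 250, 250, 250, 250, 250, 250, 250, 250, 250, 250, 250, 250, 250, 250, 250, 250, 250, 249, 250, 250, 249, 249, 250, 250, 250, 249, 249, 250, 254, 215, 153, 144, 242, 251, 250, 250, 250, 250, 249, 250, 250, 250]
235 279 [173, 177, 176, 177, 177, 175, 174, 174, 172, 174, 171, 170, 170, 166, 162, 163, 159, 158, 153, 147, 142, 135, 129, 119, 131, 132, 132, 130, 130, 129, 132, 130, 131, 130, 133, 131, 130, 129, 129, 127, 136, 222, 216, 217, 219, 122, 127, 128, 127, 129, 126, 127, 128, 136, 140, 141, 142, 140, 131, 149, 168, 186, 198, 208, 218, 227, 232, 236, 240, 241, 243, 246, 246, 248, 249, 250, 250, 250, 250, 250, 250, 251, 250, 250, 250, 248, 247, 245, 244, 240, 229, 212, 223, 229, 228, 228, 228, 228, 227, 228, 228, 228, 228, 228, 228, 230, 148, 138, 141, 142, 143, 141, 142, 140, 142, 141, 142, 142, 141, 141, 142, 140, 140, 141, 142, 140, 123, 120, 135, 147, 161, 172, 189, 196, 205, 213, 222, 230, 233, 237, 238, 241, 244, 245, 246, 248, 249, 250, 250, 250, 250]
```

The ring is at row ≈268 (predicted 266) and the column is centred, so the short stick lies in the bay. Next I hover over the tray for the tall stick.

Request:
carry_out(
  series=[
    [0.06,0.3,0.6,-1],
    [0.06,0.6,0.6,-1],
    [0.06,0.6,0.4,-1],
    [0.06,0.6,0.4,-1],
    [0.06,0.6,0.1,-1],
  ],
  fingers=-1,
)

```text
t: 18.9
eef_pos: [528.7, 165.4, 299.3]
tcp_rot: [3.139, 0.001, 2.207]
ft_force: [0.4, -0.3, 0.2]
opening: 0.837
grip_force: 0.0
```

Request:
carry_out(
  series=[
    [0.06,0.7,0,-1],
    [0.06,0.7,0,-1],
    [0.06,0.7,0,-1],
    [0.06,0.7,0,-1],
    [0.06,0.4,0,-0.95],
  ],
)

```text
t: 19.4
eef_pos: [542.8, 326.6, 296.5]
tcp_rot: [-3.141, 0.0, 1.69]
ft_force: [-0.2, 0.1, -0.3]
opening: 0.998
grip_force: 0.0
```

Request:
carry_out(
  series=[
    [0,0,0,0],
    [0,0,0,0],
    [0,0,0,0],
    [0,0,0,0],
    [0,0,0,0],
  ],
)

```text
t: 19.9
eef_pos: [542.3, 323.6, 297.6]
tcp_rot: [3.141, -0.0, 1.693]
ft_force: [0.6, -0.5, -1.1]
opening: 1.002
grip_force: 0.0
```

Run:
```python
from h import *
c,im=snap("wrist","w9");np.save("w9.npy",np.array(c["pose"]))
s=env.state();print(s["t"],s["eef_pos"],s["tcp_rot"],s["opening"])
print(px(c,[535,364,184])*1.4)
```

```text
19.95 [542.26885078 323.760267   297.5986267 ] [ 3.14120318e+00 -4.82582088e-05  1.69334614e+00] 1.0030054185776016
[382.76382859 207.36041898]
```

View pics/w9.png

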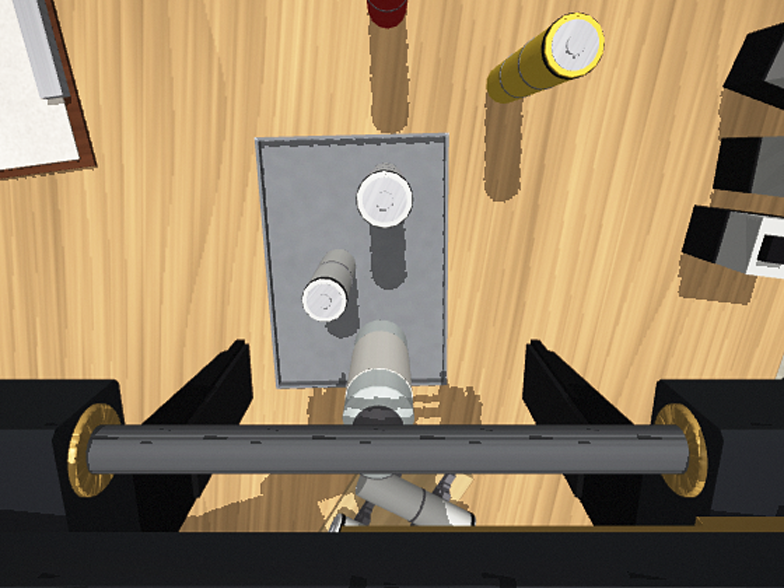

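The tall stick's cap is at (385,200). The spare is at (324,300), the can at (380,410), and the yellow and red sticks are clear of the approach. That puts the tall stick at about (535.7, 368.3).

Request:
carry_out(
  series=[
    [-0.04,0.3,-0.2,0],
    [-0.05,0.35,-0.5,0],
    [-0.04,0.24,-0.8,0],
    [0,0,-0.8,0],
    [0,0,-0.7,0],
  ],
)

```text
t: 20.45
eef_pos: [534.5, 369.8, 144.7]
tcp_rot: [-3.141, 0.0, 1.695]
ft_force: [1.5, -0.2, 1.0]
opening: 1.001
grip_force: 0.0
```

Request:
carry_out(
  series=[
    [0,0,-0.5,0],
    [0,0,-0.4,0],
    [0,0,-0.25,0],
    [0,0,-0.08,0],
    [0,0,0,0],
  ],
)

```text
t: 20.95
eef_pos: [535.5, 369.2, 85.7]
tcp_rot: [-3.141, 0.0, 1.694]
ft_force: [0.3, 0.6, -0.4]
opening: 1.003
grip_force: 0.0
```

Request:
carry_out(
  series=[
    [0,0,0,0],
    [0,0,0,0],
    [0,0,0,0],
    [0,0,0,0],
    [0,0,0,0],
  ],
  fingers=1,
)

```text
t: 21.45
eef_pos: [535.7, 368.9, 86.1]
tcp_rot: [3.141, -0.0, 1.694]
ft_force: [0.8, -0.5, -1.1]
opening: 0.634
grip_force: 0.0
```

Request:
carry_out(
  series=[
    [0,0,0,0],
    [0,0,0,0],
    [0,0,0,0],
    [0,0,0,0],
    [0,0,0,0],
  ],
)

```text
t: 21.95
eef_pos: [535.6, 368.8, 85.8]
tcp_rot: [3.142, 0.0, 1.694]
ft_force: [1.1, -0.6, 0.1]
opening: 0.345
grip_force: 30.0
```

Gripped. Lift and carry it upright to clear bench at about (760,-20).

Request:
carry_out(
  series=[
    [0,0,0.2,0],
    [0,0,0.4,0],
    [0,0,0.5,0],
    [0,0,0.4,0],
    [0.2,-0.3,0.1,0],
  ],
)

```text
t: 22.45
eef_pos: [545.6, 355.2, 168.6]
tcp_rot: [3.139, -0.002, 1.696]
ft_force: [0.6, 0.2, -3.2]
opening: 0.346
grip_force: 30.0
```

Request:
carry_out(
  series=[
    [0.38,-0.6,0,0],
    [0.38,-0.65,0,0],
    [0.38,-0.65,0,0],
    [0.38,-0.65,0,0],
    [0.38,-0.65,0,0],
  ],
)

```text
t: 22.95
eef_pos: [641.1, 191.4, 165.4]
tcp_rot: [-3.141, 0.0, 1.693]
ft_force: [0.1, 0.9, -3.3]
opening: 0.343
grip_force: 30.0
```

Request:
carry_out(
  series=[
    [0.38,-0.65,0,0],
    [0.38,-0.65,0,0],
    [0.38,-0.65,-0.1,0],
    [0.38,-0.65,-0.2,0],
    [0.38,-0.65,-0.2,0],
  ],
)

```text
t: 23.45
eef_pos: [735.9, 28.8, 140.0]
tcp_rot: [-3.141, -0.0, 1.693]
ft_force: [0.8, 0.1, -5.0]
opening: 0.343
grip_force: 30.0
```

Request:
carry_out(
  series=[
    [0.38,-0.65,-0.3,0],
    [0.2,-0.4,-0.3,0],
    [0,0,-0.2,0],
    [0,0,0,0],
    [0,0,0,0],
  ],
)

```text
t: 23.95
eef_pos: [764.2, -20.2, 100.9]
tcp_rot: [-3.141, -0.0, 1.695]
ft_force: [0.0, 0.3, -2.5]
opening: 0.344
grip_force: 30.0
```

Request:
carry_out(
  series=[
    [0,0,-0.15,0],
    [0,0,-0.12,0],
    [0,0,-0.06,0],
    [0,0,-0.05,0],
    [0,0,0,0],
  ],
)

```text
t: 24.45
eef_pos: [764.7, -21.0, 82.0]
tcp_rot: [3.141, 0.0, 1.694]
ft_force: [-1.1, -0.4, -3.8]
opening: 0.345
grip_force: 30.0
```

Request:
carry_out(
  series=[
    [0,0,-0.02,0],
    [0,0,-0.02,0],
    [0,0,0,0],
    [0,0,0,0],
    [0,0,0,0],
  ],
)

```text
t: 24.95
eef_pos: [764.9, -21.1, 81.8]
tcp_rot: [3.14, 0.0, 1.694]
ft_force: [-3.8, 0.5, 9.4]
opening: 0.344
grip_force: 30.0
```

Foot contact at about 12 N. Now the tipping arc: pivot on the foot's edge, moving along +u (about +y).

Request:
carry_out(
  series=[
    [-0.034,0.276,0.01,0],
    [-0.034,0.276,-0.01,0],
    [-0.034,0.274,-0.04,0],
    [-0.033,0.268,-0.066,0],
    [-0.032,0.26,-0.094,0],
  ],
)

```text
t: 25.45
eef_pos: [757.9, 47.6, 73.5]
tcp_rot: [3.136, 0.001, 1.694]
ft_force: [-1.5, 2.4, 17.1]
opening: 0.34
grip_force: 30.0
```

Request:
carry_out(
  series=[
    [-0.03,0.248,-0.122,0],
    [-0.029,0.236,-0.148,0],
    [-0.027,0.218,-0.17,0],
    [-0.024,0.198,-0.194,0],
    [-0.022,0.18,-0.212,0],
  ],
)

```text
t: 25.95
eef_pos: [750.9, 103.2, 30.0]
tcp_rot: [3.137, -0.001, 1.695]
ft_force: [-0.4, 4.2, 4.6]
opening: 0.342
grip_force: 30.0
```

Request:
carry_out(
  series=[
    [-0.019,0.156,-0.23,0],
    [-0.016,0.13,-0.246,0],
    [-0.013,0.106,-0.256,0],
    [-0.005,0.04,-0.13,0],
    [0,0,0,0],
  ],
)

```text
t: 26.45
eef_pos: [746.3, 122.1, -17.3]
tcp_rot: [-3.139, 0.0, 1.694]
ft_force: [0.0, -0.2, -0.4]
opening: 0.339
grip_force: 30.0
```

Run:
```python
from h import *
c=env.calibration("wrist");im=env.read_camera("wrist");s=env.state();e=s["eef_pos"];print(s["t"],e,s["ft_force"])
cv2.imwrite("pics/x.png",im[:,:,::-1]);np.save("x.npy",np.array(c["pose"]))
u=np.array([-.122,.9925,0]);g=cv2.cvtColor(im,cv2.COLOR_RGB2GRAY)
for k in(0,20,48):print(k,px(c,e+[0,0,50]+k*u),px(c,e+[0,0,66]+k*u))
for r in range(100,275,12):print(r,g[r,225:330:5].tolist())
t=env.calibration("top");a=env.read_camera("top")
for k in(48,-132):print("top px",px(t,e+[0,0,50]+k*u))
print([(round(d["conf"],2),round(d["position"][1]*560),round(d["position"][0]*420)) for d in env.look_for("top","long_stick")])
```

```text
26.5 [746.56697048 121.75337867 -16.51466421] [-1.00876145 -0.01750372 -0.82899389]
0 [275.9613053  286.96115992] [275.76868296 306.06469704]
20 [276.03932588 243.35571118] [275.84790903 258.43598325]
48 [276.15794576 177.05944065] [275.96945761 185.36403627]
100 [203, 202, 207, 203, 192, 190, 189, 198, 192, 199, 197, 188, 189, 179, 198, 202, 202, 198, 191, 182, 166]
112 [204, 204, 207, 202, 191, 191, 190, 197, 195, 204, 195, 188, 190, 184, 198, 200, 200, 196, 188, 175, 176]
124 [204, 204, 209, 199, 191, 192, 193, 192, 199, 199, 193, 188, 186, 193, 201, 202, 198, 191, 183, 168, 185]
136 [202, 205, 206, 197, 190, 192, 197, 191, 200, 197, 191, 189, 182, 198, 199, 203, 197, 188, 177, 166, 189]
148 [202, 206, 203, 193, 191, 191, 199, 194, 203, 196, 190, 189, 181, 200, 199, 200, 194, 186, 174, 178, 192]
160 [203, 207, 203, 194, 192, 192, 196, 197, 200, 194, 188, 188, 191, 200, 201, 197, 192, 180, 167, 186, 194]
172 [205, 210, 198, 192, 192, 194, 192, 200, 199, 193, 188, 183, 198, 197, 200, 194, 185, 176, 168, 189, 199]
184 [207, 208, 197, 191, 194, 199, 194, 200, 196, 191, 188, 180, 198, 
[... 232 characters left out ...]
4, 174, 172, 191, 198, 190]
220 [209, 197, 192, 188, 205, 196, 203, 195, 191, 187, 176, 196, 197, 197, 190, 176, 166, 181, 194, 193, 187]
232 [209, 196, 191, 195, 203, 198, 214, 211, 212, 191, 182, 188, 206, 212, 212, 172, 161, 189, 198, 191, 188]
244 [204, 195, 215, 210, 180, 179, 180, 186, 181, 178, 177, 174, 177, 178, 177, 175, 181, 182, 211, 60, 189]
256 [30, 211, 178, 178, 176, 185, 184, 140, 176, 177, 180, 179, 177, 176, 178, 180, 181, 180, 177, 210, 212]
268 [207, 214, 214, 184, 184, 178, 174, 175, 177, 180, 177, 178, 174, 181, 182, 176, 189, 171, 182, 213, 217]
top px [251.89334851 134.13646936]
top px [304.83844035 129.63851122]
[(0.81, 140, 187), (0.73, 302, 133), (0.53, 156, 157)]
```

Run:
```python
from h import *
im=cv2.imread("pics/x.png");h=cv2.cvtColor(im,cv2.COLOR_BGR2HSV)
print("wrist: .=wood #=dark o=grey W=white")
def asc(im,r0,r1,c0,c1,dr,dc):
    h=cv2.cvtColor(im,cv2.COLOR_BGR2HSV)
    for r in range(r0,r1,dr):print(r,"".join("#" if h[r,q,2]<70 else "." if h[r,q,1]>50 else "W" if h[r,q,2]>205 else "o" for q in range(c0,c1,dc)))
asc(im,220,420,150,410,7,4)
print("scene")
c=env.calibration("scene");e=env.state()["eef_pos"];x,y=px(c,e+[0,-40,50]).astype(int);print(x,y)
s=env.read_camera("scene")[:,:,::-1].copy();asc(s,y-40,y+40,x-60,x+60,3,2)
print("top");t=env.calibration("top");p=env.read_camera("top")[:,:,::-1].copy();asc(p,105,165,235,345,3,2)
```

```text
wrist: .=wood #=dark o=grey W=white
220 .................................................................
227 .................................................................
234 .........................oWoooooooooWWW..........................
241 ......................WWooooooooooooooooWW.......................
248 .....................WooooooooooooooooooooWo.....................
255 ...................oWWooooooooooooooooooooWWo....................
262 ..................#WWoooooooooooooooooooooWWW#...................
269 .................##WWWooooooooooooooooooooWWW##..................
276 ###############.###oWWWooooooooooooooooooWWW#####################
283 ####################oWWWWWooooooooooooWWWWW######################
290 #############..####o##ooWWWWWWWWWWWWWWWWWo##o#####.##############
297 ############...#####o####WWWWWWWWWWWWoo####o#####...#############
304 ############..####################################..#############
311 ############..oooooooo#oooooooooooooooo###oooooooo#..############
318 ############.ooooooooooooooooooooooooooooooooooooo#..############
325 ##########
[... 3238 characters left out ...]
..#..#######oooooooooo..................
132 ..#...........#....#...######ooooooooo.................
135 ..#..#.......#..##..#########oooooooo..................
138 ..#.#.....#...#....#.########..........................
141 ..##.........######.#########..........................
144 ..#..........##.#############..........................
147 .##.....#...##...##.#########..........................
150 .##...#..#..#####.###############......................
153 ################.#.##.......#...##.....................
156 ................................##.....................
159 .......................................................
162 ..................................#....................
```

The stick has tipped most of the way, to about 15° from horizontal, and has slid up between the fingers. I lower a little more, then loosen just enough to let it settle onto the bench between the fingers.

Request:
carry_out(
  series=[
    [0,0.02,-0.04,0],
    [0,0.02,-0.04,0],
    [0,0,-0.04,0],
    [0,0,-0.02,0],
    [0,0,0,0],
  ],
)

```text
t: 27.2
eef_pos: [747.1, 124.5, -22.5]
tcp_rot: [3.141, -0.0, 1.694]
ft_force: [-0.7, 1.6, 0.1]
opening: 0.342
grip_force: 30.0
```

Request:
carry_out(
  series=[
    [0,0,0,0],
    [0,0,0,0],
    [0,0,0,0],
    [0,0,0,0],
    [0,0,0,0],
  ],
  fingers=0.26,
)

```text
t: 27.7
eef_pos: [747.0, 124.1, -22.5]
tcp_rot: [3.141, 0.0, 1.694]
ft_force: [-0.2, -0.0, -0.3]
opening: 0.372
grip_force: 0.0
```

```bash
cat >> h.py <<'E'
def asc(im,r0,r1,c0,c1,dr,dc):
    h=cv2.cvtColor(im,cv2.COLOR_RGB2HSV)
    for r in range(r0,r1,dr):print(r,"".join("#" if h[r,q,2]<70 else "." if h[r,q,1]>50 else "W" if h[r,q,2]>205 else "o" for q in range(c0,c1,dc)))
E
python3 - <<'E'
from h import *
c=env.calibration("wrist");im=env.read_camera("wrist");s=env.state();e=s["eef_pos"];print(s["t"],e,s["ft_force"],s["opening"])
asc(im,150,310,190,370,6,4)
u=np.array([-.122,.9925,0])
for k in(20,35,48):print(k,px(c,[e[0]+k*u[0],e[1]+k*u[1],0]),px(c,[e[0]+k*u[0],e[1]+k*u[1],33]))
E
```

```text
27.75 [747.01207629 124.0909549  -22.50224354] [-0.02395983  0.10945542  0.9922879 ] 0.3696020776723169
150 .............................................
156 .............................................
162 .............................................
168 .............................................
174 .............................................
180 .............................................
186 ...................oooooo....................
192 .............oooooooWWWWooooooo..............
198 ............#ooooooooooooWooooWo.............
204 ............###oWWWWWWWWWWWWo###.............
210 .............##################o.............
216 .............oWoWo########oWWWo..............
222 .............ooWWWWWWWWWWWWWWWo..............
228 .............ooWWWWWWWWWWWWWWWo..............
234 .............ooWWWWWWWWWWWWWWWo..............
240 .............ooWWWWWWWWWWWWWWWo..............
246 ..........###oWWWWWWWWWWWWWWWWo###...........
252 .........####ooWWWWWWWWWWWWWWWo####..........
258 ........#####ooWWWWWWWWWWWWWWWo#####.........
264 .......######ooWWWWWWWWWWWWWWWo######........
270 ......#######ooWWWWWWWWWWWWWWWo#######.......
276 ###..########ooWWWWWWWWWWWWWWWo########..####
282 #############ooWWWWWWWWWWWWWWWo#########.####
288 ##.##########ooWWWWWWWWWWWWWWWo##############
294 #...#########oooooooooooooooooo##########..##
300 #...########.oooooooooooooooooo.########....#
306 ..########################################..#
20 [275.8226461  222.12589239] [275.60927618 246.59999684]
35 [275.8636072  192.17521275] [275.65323643 210.89489346]
48 [275.9006135  165.11627817] [275.69330708 178.34897535]
```

The stick now lies flat between the fingers, with its end edge at row ≈200, about 38.5 mm ahead of the tool. I move 51.5 mm back to its middle and regrip.

Request:
carry_out(
  series=[
    [0,0,0,0],
    [0,0,0,0],
    [0.03,-0.25,0,0],
    [0.05,-0.4,0,0],
    [0.045,-0.37,0,0],
  ],
  fingers=0,
)

```text
t: 28.25
eef_pos: [753.5, 71.0, -22.5]
tcp_rot: [3.141, 0.0, 1.693]
ft_force: [0.3, -0.4, 0.4]
opening: 0.499
grip_force: 0.0
```

Request:
carry_out(
  series=[
    [0,0,-0.05,0],
    [0,0,-0.05,0],
    [0,0,0,0],
    [0,0,0,0],
    [0,0,0,0],
  ],
)

```text
t: 28.75
eef_pos: [753.7, 72.7, -26.9]
tcp_rot: [3.141, 0.001, 1.694]
ft_force: [0.8, -2.8, 5.4]
opening: 0.499
grip_force: 2.6
```

Run:
```python
from h import *
c=env.calibration("wrist");im=env.read_camera("wrist");s=env.state();e=s["eef_pos"];print(s["t"],e,s["tcp_rot"],s["ft_force"],s["opening"])
h=cv2.cvtColor(im,cv2.COLOR_RGB2HSV)
u=np.array([-.122,.9925,0])
for k in(30,80,90,95):print(k,px(c,[e[0]+k*u[0],e[1]+k*u[1],33]))
x=int(px(c,[e[0]+60*u[0],e[1]+60*u[1],33])[0])
print("col",x,[(r,int(h[r,x+12,2]),int(h[r,x+12,1])) for r in range(40,100,3)])
print("val",[(r,int(h[r,x,2])) for r in range(190,272,3)])
print("row150",[(q,int(h[150,q,1])) for q in range(225,330,4)])
```

```text
28.8 [753.70776001  72.73973619 -26.91410714] [3.14046287e+00 8.94419007e-04 1.69411063e+00] [ 0.59981055 -3.98468404  5.62405297] 0.5021798248485216
30 [275.83973271 226.54869383]
80 [276.09037217  90.79694549]
90 [276.14674653  60.26337381]
95 [276.17582103  44.51599647]
col 275 [(40, 228, 112), (43, 229, 112), (46, 229, 110), (49, 228, 111), (52, 229, 111), (55, 230, 114), (58, 203, 5), (61, 242, 3), (64, 217, 6), (67, 28, 18), (70, 32, 8), (73, 31, 25), (76, 17, 45), (79, 242, 2), (82, 240, 2), (85, 240, 2), (88, 241, 2), (91, 241, 4), (94, 241, 3), (97, 240, 3)]
val [(190, 246), (193, 246), (196, 246), (199, 246), (202, 246), (205, 245), (208, 245), (211, 245), (214, 245), (217, 246), (220, 246), (223, 142), (226, 135), (229, 202), (232, 245), (235, 245), (238, 246), (241, 245), (244, 245), (247, 245), (250, 244), (253, 245), (256, 245), (259, 245), (262, 244), (265, 244), (268, 245), (271, 245)]
row150 [(225, 114), (229, 115), (233, 105), (237, 7), (241, 8), (245, 5), (249, 6), (253, 4), (257, 3), (261, 3), (265, 2), (269, 3), (273, 2), (277, 2), (281, 3), (285, 2), (289, 3), (293, 3), (297, 3), (301, 4), (305, 5), (309, 7), (313, 7), (317, 117), (321, 115), (325, 114), (329, 117)]
```

The ring is at k≈30.5 and the end at k≈90, so the tool is exactly mid-stick. The fingertips brush the bench, so I raise 3 mm and close.

Request:
carry_out(
  series=[
    [0,0,0.08,0],
    [0,0,0,0],
    [0,0,0,0],
    [0,0,0,0],
    [0,0,0,0],
  ],
  fingers=1,
)

```text
t: 29.3
eef_pos: [753.3, 73.5, -23.5]
tcp_rot: [3.141, -0.0, 1.694]
ft_force: [-1.4, 1.3, 3.3]
opening: 0.341
grip_force: 30.0
```

Request:
carry_out(
  series=[
    [0,0,0,0],
    [0,0,0.1,0],
    [0,0,0.4,0],
    [0,0,0.8,0],
    [0,0,0.8,0],
  ],
)

```text
t: 29.8
eef_pos: [752.3, 72.9, 81.3]
tcp_rot: [-3.138, -0.0, 1.694]
ft_force: [1.0, 0.5, -3.3]
opening: 0.343
grip_force: 30.0
```

Request:
carry_out(
  series=[
    [0,0,0.9,0],
    [0,0,0.9,0],
    [0,0,0.6,0],
    [0,0,0,0],
    [0,0,0,0],
  ],
)

```text
t: 30.3
eef_pos: [752.7, 72.9, 200.3]
tcp_rot: [-3.14, 0.0, 1.694]
ft_force: [-1.1, -0.5, -3.5]
opening: 0.343
grip_force: 30.0
```

Run:
```python
from h import *
c=env.calibration("wrist");im=env.read_camera("wrist");s=env.state();e=s["eef_pos"];print(s["t"],e,s["tcp_rot"],s["ft_force"],s["opening"],s["grip_force"],s["joints"])
h=cv2.cvtColor(im,cv2.COLOR_RGB2HSV);u=np.array([-.122,.9925,0])
for k in(30,90):print(k,px(c,e+k*u+[0,0,57]))
print([(r,int(h[r,287,2]),int(h[r,287,1])) for r in range(40,90,3)],[(r,int(h[r,275,2])) for r in range(205,245,3)])
print([(q,int(h[150,q,1])) for q in range(225,330,4)])
```

```text
30.35 [752.30080717  73.00137582 199.03268066] [-3.13821275e+00 -2.82362575e-04  1.69353674e+00] [ 0.19622875 -1.01019316 -4.30729836] 0.34348084287477265 29.998884201049805 [ 9.47567306e-03  6.83019491e-01  1.16428880e+00 -1.05358350e-04
  1.29767452e+00 -1.13236627e-01]
30 [274.53081547 223.00933723]
90 [274.58627969  61.35084032]
[(40, 232, 109), (43, 234, 109), (46, 233, 108), (49, 234, 108), (52, 233, 106), (55, 233, 109), (58, 234, 109), (61, 164, 5), (64, 246, 3), (67, 255, 3), (70, 29, 18), (73, 30, 17), (76, 31, 8), (79, 20, 13), (82, 245, 3), (85, 242, 2), (88, 242, 2)] [(205, 247), (208, 247), (211, 247), (214, 247), (217, 247), (220, 248), (223, 139), (226, 139), (229, 251), (232, 247), (235, 247), (238, 246), (241, 246), (244, 246)]
[(225, 109), (229, 116), (233, 113), (237, 6), (241, 7), (245, 6), (249, 7), (253, 2), (257, 3), (261, 3), (265, 3), (269, 2), (273, 2), (277, 2), (281, 2), (285, 2), (289, 2), (293, 3), (297, 4), (301, 3), (305, 6), (309, 6), (313, 7), (317, 115), (321, 113), (325, 117), (329, 110)]
```

Held level at its centre. Carry it over the scale with a −33.6° turn.

Request:
carry_out(
  series=[
    [-0.3,-0.4,0,-0.4],
    [-0.45,-0.6,0,-0.5],
    [-0.45,-0.6,0,-0.5],
    [-0.45,-0.6,0,-0.5],
    [-0.45,-0.6,0,-0.5],
  ],
)

```text
t: 30.85
eef_pos: [646.2, -67.7, 198.7]
tcp_rot: [-3.137, -0.0, 1.44]
ft_force: [2.0, -0.5, -3.3]
opening: 0.338
grip_force: 30.0
```

Request:
carry_out(
  series=[
    [-0.45,-0.6,0,-0.5],
    [-0.45,-0.6,0,-0.5],
    [-0.45,-0.6,0,-0.5],
    [-0.45,-0.6,0,-0.5],
    [-0.45,-0.6,0,-0.5],
  ],
)

```text
t: 31.35
eef_pos: [533.8, -217.5, 199.2]
tcp_rot: [-3.138, -0.0, 1.178]
ft_force: [0.0, -0.6, -3.5]
opening: 0.342
grip_force: 30.0
```

Request:
carry_out(
  series=[
    [-0.45,-0.6,0,-0.5],
    [-0.45,-0.6,0,-0.2],
    [-0.17,-0.29,0,0],
    [0,0,0,0],
    [0,0,0,0],
  ],
)

```text
t: 31.85
eef_pos: [482.1, -290.9, 200.3]
tcp_rot: [-3.14, -0.001, 1.107]
ft_force: [-0.0, 0.6, -3.6]
opening: 0.339
grip_force: 30.0
```

Request:
carry_out(
  series=[
    [0,0,-0.5,0],
    [0,0,-0.6,0],
    [0,0,-0.4,0],
    [0,0,-0.3,0],
    [0,0,0,0],
  ],
)

```text
t: 32.35
eef_pos: [482.0, -289.5, 109.2]
tcp_rot: [-3.137, -0.001, 1.109]
ft_force: [0.1, 0.1, -4.3]
opening: 0.342
grip_force: 30.0
```

Run:
```python
from h import *
c=env.calibration("wrist");im=env.read_camera("wrist");s=env.state();e=s["eef_pos"];print(s["t"],e,s["tcp_rot"],s["ft_force"])
np.save("y.npy",np.array(c["pose"]));cv2.imwrite("pics/y.png",im[:,:,::-1])
u=np.array([.448,.894,0]);v=np.array([.894,-.448,0]);m=np.array([481.3,-291.5,0])
for a,b,z,n in((92.5,-62.5,78,"pan fl"),(92.5,62.5,78,"pan fr"),(100,-85,58,"house fl"),(100,85,58,"house fr"),(28,-21.5,102,"ear fl"),(28,21.5,102,"ear fr")):print(n,px(c,m+a*u+b*v+[0,0,z]))
asc(im,20,270,120,440,7,4)
```

```text
32.4 [ 482.51310969 -290.05954867  110.54313895] [-3.13939938e+00 -5.60274850e-04  1.10883646e+00] [-0.25463543 -0.49699719 -2.76759016]
pan fl [168.89968769  77.45408084]
pan fr [385.80308083  78.29842925]
house fl [140.90373687  66.84646777]
house fr [414.16920302  67.88613581]
ear fl [238.29769159 196.31502776]
ear fr [314.99041002 196.68985902]
20 ................................................................................
27 ................................................................................
34 ................................................................................
41 ................................................................................
48 ................................................................................
55 ................................................................................
62 ..................................WWWWWWoWooo...................................
69 .......oooooooooooooooooooooooWo###############oooooooooooooooooooooooo.........
76 .......oooooooooooooooooooooo#####################ooooooooooooooooooooooo.
[... 1598 characters left out ...]
WWWWoooooo..........
216 ......ooooooooooooooWWWWWWWWWWoWWWWWWWWWWWWWWWWoooooooWWWWWWWWWWoooooo..........
223 .....oo#ooooooooooooooWWWWWWWWooooooooooooooooooooooooWWWWWWWWWWooooo...........
230 .....oo#ooooooooooooooooooWWWWoWWWWWWWWWWWWWWWWoooooooWWWWWWWWWWooooo...........
237 ......o#oooooooooooooooooooooooWWWWWWWWWWWWWWWWoooooooWWWWWWWWWWooooo...........
244 ......o#ooooooooooooooooooooo#oWWWWWWWWWWWWWWWWoo#ooooWWWWWWWWWoooooo...........
251 ......o#ooooooooooooooooooo###oWWWWWWWWWWWWWWWWoo###ooooWWWWWWWoooooo...........
258 .......#oooooooooooooooooo####oWWWWWWWWWWWWWWWWoo####oooooWWWWooooooo...........
265 .......oooooooooooooooooo######oooooooWWWWWWWWooo#####oooooWWooooooo............
```

Run:
```python
from h import *
g=cv2.cvtColor(cv2.imread("pics/y.png"),cv2.COLOR_BGR2GRAY)
for q in(200,215,340,360):print(q,g[58:90,q].tolist())
for r in(100,130):print(r,"L",g[r,160:182].tolist(),"R",g[r,375:395].tolist())
s=env.state();print(s["eef_pos"],s["tcp_rot"])
c=dict(K=env.calibration("wrist")["K"],pose=np.load("y.npy"))
u=np.array([.448,.894,0]);v=np.array([.894,-.448,0]);m=np.array([481.3,-291.5,78])
for a in(82,66):print(px(c,m+a*u-62.5*v),px(c,m+a*u+62.5*v))
```

```text
200 [188, 189, 187, 191, 190, 192, 190, 191, 194, 109, 127, 154, 157, 157, 159, 161, 163, 165, 156, 227, 238, 243, 243, 243, 243, 243, 243, 243, 243, 243, 243, 244]
215 [206, 205, 206, 205, 205, 203, 207, 208, 216, 109, 122, 150, 151, 153, 157, 158, 159, 161, 154, 227, 240, 243, 243, 243, 242, 243, 244, 244, 244, 244, 244, 244]
340 [201, 203, 204, 204, 205, 205, 207, 206, 208, 218, 115, 127, 154, 157, 158, 158, 158, 159, 159, 153, 230, 230, 230, 229, 229, 229, 229, 230, 230, 230, 229, 230]
360 [212, 212, 212, 213, 211, 213, 212, 212, 213, 218, 141, 126, 154, 158, 159, 159, 160, 160, 162, 154, 232, 234, 234, 234, 234, 233, 233, 234, 232, 234, 234, 233]
100 L [168, 166, 165, 165, 169, 166, 168, 169, 170, 167, 162, 239, 246, 243, 242, 243, 244, 245, 245, 244, 243, 243] R [229, 228, 231, 232, 230, 231, 231, 206, 154, 158, 164, 162, 163, 164, 162, 163, 161, 163, 162, 164]
130 L [164, 164, 163, 163, 162, 166, 164, 163, 163, 164, 164, 161, 172, 241, 246, 243, 242, 243, 244, 245, 244, 244] R [233, 231, 231, 232, 235, 193, 137, 168, 168, 168, 166, 168, 166, 166, 167, 166, 166, 164, 168, 167]
[ 482.51310969 -290.05954867  110.54313895] [-3.13939938e+00 -5.60274850e-04  1.10883646e+00]
[170.1985826   96.45560672] [384.3350206   97.32332336]
[172.11540135 124.49673672] [382.16868386 125.39732608]
```

The pan edges match the prediction within half a millimetre. Lowering in steps and watching the force.

Request:
carry_out(
  series=[
    [-0.01,-0.01,-0.3,0],
    [0,0,-0.2,0],
    [0,0,-0.1,0],
    [0,0,0,0],
    [0,0,0,0],
  ],
)

```text
t: 32.9
eef_pos: [482.0, -291.9, 81.9]
tcp_rot: [3.141, 0.0, 1.107]
ft_force: [-0.2, 0.1, -3.9]
opening: 0.339
grip_force: 30.0
```

Request:
carry_out(
  series=[
    [0,0,-0.06,0],
    [0,0,-0.04,0],
    [0,0,0,0],
    [0,0,0,0],
    [0,0,0,0],
  ],
)

```text
t: 33.4
eef_pos: [481.8, -291.9, 76.5]
tcp_rot: [3.141, 0.0, 1.107]
ft_force: [-0.5, 0.4, -3.7]
opening: 0.342
grip_force: 30.0
```

Request:
carry_out(
  series=[
    [0,0,-0.04,0],
    [0,0,-0.04,0],
    [0,0,0,0],
    [0,0,0,0],
    [0,0,0,0],
  ],
)

```text
t: 33.9
eef_pos: [481.8, -291.9, 72.5]
tcp_rot: [3.141, 0.0, 1.107]
ft_force: [-0.3, -0.9, -3.3]
opening: 0.339
grip_force: 30.0
```

Request:
carry_out(
  series=[
    [0,0,-0.04,0],
    [0,0,0,0],
    [0,0,0,0],
    [0,0,0,0],
    [0,0,0,0],
  ],
)

```text
t: 34.4
eef_pos: [481.7, -291.8, 70.5]
tcp_rot: [3.142, 0.0, 1.107]
ft_force: [-1.2, 0.9, -2.2]
opening: 0.338
grip_force: 30.0
```

Request:
carry_out(
  series=[
    [0,0,-0.04,0],
    [0,0,0,0],
    [0,0,0,0],
    [0,0,0,0],
    [0,0,0,0],
  ],
)

```text
t: 34.9
eef_pos: [481.7, -291.8, 68.5]
tcp_rot: [-3.142, -0.0, 1.107]
ft_force: [-1.4, 0.9, 1.5]
opening: 0.341
grip_force: 30.0
```

The pan now carries slightly more than the stick's weight. Releasing gently.

Request:
carry_out(
  series=[
    [0,0,0,0],
    [0,0,0,0],
    [0,0,0,0],
    [0,0,0,0],
    [0,0,0,0],
  ],
  fingers=-0.1,
)

```text
t: 35.4
eef_pos: [481.9, -291.9, 68.5]
tcp_rot: [3.141, 0.0, 1.107]
ft_force: [-0.9, 0.8, 0.2]
opening: 0.546
grip_force: 0.0
```

Request:
carry_out(
  series=[
    [0,0,0.1,0],
    [0,0,0.3,0],
    [0,0,0.5,0],
    [0,0,0.8,0],
    [0,0,0.8,0],
  ],
)

```text
t: 35.9
eef_pos: [481.5, -291.6, 194.9]
tcp_rot: [-3.141, -0.0, 1.107]
ft_force: [-0.1, 0.9, 0.3]
opening: 0.549
grip_force: 0.0
```

Request:
carry_out(
  series=[
    [0,0,0.8,0],
    [0,0,0.8,0],
    [0,0,0.5,0],
    [0,0,0,0],
    [0,0,0,0],
  ],
)

```text
t: 36.4
eef_pos: [481.6, -291.7, 298.6]
tcp_rot: [3.141, 0.0, 1.107]
ft_force: [0.2, 0.1, -1.1]
opening: 0.551
grip_force: 0.0
```

Run:
```python
from h import *
c=env.calibration("wrist");im=env.read_camera("wrist");s=env.state();e=s["eef_pos"];print(s["t"],e,s["ft_force"])
u=np.array([.448,.894,0]);v=np.array([.894,-.448,0]);m=np.array([481.3,-291.5,0])
g=cv2.cvtColor(im,cv2.COLOR_RGB2GRAY)
for k in(90,30,0):print(k,[px(c,m+k*u+b*v+[0,0,z]) for b,z in((0,124),(-16.5,107.6),(16.5,107.6))])
x=int(px(c,m+60*u+[0,0,124])[0])
p=int(px(c,m+90*u+[0,0,124])[1]);q=int(px(c,m+30*u+[0,0,124])[1])
print(p,g[p-10:p+20,x+8].tolist());print(q,g[q-10:q+10,x].tolist())
r=(p+q)//2;print(r,px(c,m+60*u-16.5*v+[0,0,107.6]),g[r,230:250].tolist(),g[r,295:325].tolist())
for n in("top",):
  i=env.read_camera(n)
  for l in("long_stick","short_stick","spray_can"):print(l,[(round(d["conf"],2),round(d["position"][1]*560),round(d["position"][0]*420)) for d in env.look_for(n,l)])
  asc(i,150,235,170,440,4,3)
```

```text
36.45 [ 481.38595481 -291.55379058  297.73806215] [0.09804876 0.32374382 0.10386865]
90 [array([275.91376499,  88.53667028]), array([259.17100624,  89.17991606]), array([292.68363262,  89.25976231])]
30 [array([275.79827221, 152.43309647]), array([259.75640861, 150.44551491]), array([291.87560119, 150.51673569])]
0 [array([275.74420095, 182.34803756]), array([260.03122522, 179.20659417]), array([291.49626948, 179.2739245 ])]
88 [189, 190, 192, 199, 122, 157, 160, 164, 167, 169, 218, 210, 246, 255, 73, 14, 20, 13, 132, 247, 241, 239, 238, 239, 239, 240, 240, 239, 239, 239]
152 [251, 251, 250, 250, 250, 250, 250, 250, 251, 253, 233, 160, 145, 255, 252, 250, 250, 250, 250, 250]
120 [259.46992211 120.46311598] [247, 248, 248, 246, 245, 245, 245, 243, 244, 245, 246, 246, 247, 246, 244, 244, 247, 245, 244, 245] [154, 154, 154, 146, 155, 245, 245, 239, 240, 237, 237, 239, 240, 241, 239, 237, 235, 237, 238, 238, 238, 238, 242, 240, 241, 239, 239, 238, 238, 237]
long_stick [(0.82, 138, 190), (0.8, 380, 205), (0.7, 282, 175), (0.57, 155, 159)]
short_stick [(0.78, 299, 182)]
spray_can [(0.83, 2
[... 1399 characters left out ...]
........ooWWWWooWoWo##.............
210 ....oooooooooooooooooooooooo...................................oWWWWWWWWo###..............
214 ....oooooooooooooooooooooooo..................................oWWWWWWWWW###...............
218 ....oooooooooooooooooooooooo............##...................ooooWWWWWo##.................
222 ....oooooooooooooooooo................#####..................oooooooW####.................
226 ....oooooo..........................#....####..................ooooo###...................
230 ..........................................#####..................oo###....................
234 ...........................................######...............oo###.....................
```

```bash
python3 -c "
from cell import env
print(env.job_done())"
```

```text
the job is handed in; nothing more can be done
None
```

I handed the job in at about 36.5 s. The short stick lies in the rack's middle bay and the tall stick lies in the scale's cradle, about 1 mm from the pan's centre. I pressed the pan only about 3.5 mm and never near its stop. While being tipped, the tall stick slid in the fingers and dropped its last few centimetres onto the bench. The other sticks and the can were not touched.

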